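Hold a developed plate in the UV viewing cabinet beside its standard

ROBOT

A 6-joint arm with a two-finger parallel gripper is mounted at the origin on the work surface. World frame = base frame: x ahead of the robot, y to its left, z up, the work surface at z = 0. Lengths are in m, angles in rad, forces in N, time in s.
With the tool pointing down it reaches from about 0.325 to 0.775 m from the base axis. Payload 9.3 kg.
Tool frame: the origin (TCP) lies on the mounting face of the last link; the fingertips stand 173 mm ahead of it and the grasp point (between the pads) lies 155 mm ahead of it; z points along the fingers, y is the line along which they close (so a half turn about z gives the same grasp; the last joint's range is limited). The gripper opens to 85 mm and grips with 20 to 120 N. Pads are 22 mm wide; open, the fingers measure 114 mm over their backs; the gripper's body (76 mm by 85 mm) begins 54 mm behind the grasp point. The pads swing forward as they close: fully open they stand 13 mm farther back than shut.
Start: joints at [1.104, 0.259, 0.021, 1.334, 0, 1.418], TCP at [0.17, 0.523, 0.405] pointing down, gripper open.
Joint ranges: [-3.04, 3.04], [-0.91, 1.82], [-1.04, 1.36], [-1.92, 1.95], [-1.52, 1.45], [-3.14, 3.14]. Speed limits (rad/s): [2.22, 2.22, 2.79, 3.14, 3.14, 3.14].

INTERFACE

Orientations are given as [roll, pitch, yaw] about the fixed x, y, z axes, in that order (R = Rz(yaw) Ry(pitch) Rx(roll)).
In Python, from workcell import arm gives the robot as it stands.
- The arm moves only by the tool drive_tool, never from a script. Its argument "steps" is a list of rows, each a list of 3 entries, a list of its own where there are three numbers: the shift along the tool's x, y, z in mm, then the turn, a rotation vector about the tool's x, y, z in degrees, then the finger opening in mm, from 0 to 85.4. A call has exactly 5 rows; each row is the pose to reach, as a shift and turn from the pose commanded when the call began, along the tool's axes at that moment; what a row does not reach only later rows make up. A row lasts 1/10 s, in which the tool goes at most 50 mm and 8.59 degrees, less where a joint would pass 70% of its speed; a pose out of reach is approached as far as the arm can. A call with a gripper value outside its range is refused whole. The fingers move at their own pace and stop on an object; "squeeze" is the grip in N (left out, the last holds). Time passes only in rows, so rows that repeat a pose let the fingers close, or fill a call up. It gives the time, the measured TCP pose, the force, the opening and the grip force at its end, in the units of the state.
- arm.get_obs(): the state, without advancing time (a new reading comes with each control period).
- arm.camera(name): name is "side" or "top"; returns (picture, depth): 480x640x3 uint8, red, green, blue; 480x640 float32, m along the optical axis (not along the pixel's ray), 0 where there is no reading.
- arm.camera_info(name): a dict with "K" (3x3 intrinsics, pixels), "position" and "rotation" of the camera in the world. Camera axes: x right, y down, z forward; pixel columns grow to the right and rows downward; lengths in m; the calibration is good to about 2 mm. A picture is of the moment at which its call begins. camera_info takes no time and is no camera call.
- arm.sign_off(): hands the job in; it is judged then, once.
Trained networks look in the newest picture that a camera, given by its name, has taken for a name from the list of things; names that differ only in an ending like _2 or _b are one class to them, and where a whole thing is asked for, a point or a joint stands for the part that bears it (a point fixed in the world has none). Each returns a list of dicts, best first, with "score" (0 to 1); they miss things now and then, are a little off and sometimes report something else, mostly with a low value. They report only what shows in the picture. A call takes as long as a camera call. They do not tell look-alikes from the thing itself.
- arm.boxes_of(camera, query): "box" ([left, top, right, bottom] in pixels, round what is visible of it).
- arm.trace(camera, query): "region" (480x640 bool, what is visible of it) and "box" ([left, top, right, bottom] in pixels, round what is visible of it).
The state is a dict: "clock": time; "joints": joint angles; "qvel": joint speeds; "joint_torque": joint torques, N m; "tcp_pos": TCP position; "ee_rot": TCP orientation; "ft_force": force on the tool from outside, world axes, zero at the start; "torque": the same for the moment, N m; "opening": finger opening in m; "gripper_force": force on a finger pad.
Only numpy, scipy, OpenCV 4.12 (cv2) and the standard library are available. Lean on these libraries where they do the work, as an engineer would, in place of code of your own. Each camera call takes 0.05 s, during which the arm holds its last target. There are 200 camera calls.

TASK

The analyst on the far side of the bench wants to compare the sample plate (the tallest glass plate in the drying rack) with the standard plate (the middle-height one) under the UV lamps. Stand the standard plate on edge in the holder slot of the viewing cabinet, right down on the holder's floor, and let go of it; then pass the sample plate down through the open viewing slot beside it and finish holding it there in the gripper, hanging upright with its lower edge level with the standard's lower edge and not pressed hard against the slot. The white layers of both plates must face the window; do not force the glass, and leave the shortest plate in the rack and the glassware around as they are.

Things in the scene. Friction and masses are not known exactly. Their poses are not given: they have to be found in the camera images.
- sample_center (a point): Centre of the sample plate: the tallest of three rectangular glass plates that stand on edge in the rack, 50 mm wide, 110 mm tall, 5 mm thick, 60 g or a little more or less. Its z axis points up along the 110 mm height, x is the normal pointing out of the white coated face (the other face is greenish glass), y runs along the 50 mm width. Grip it across its 5 mm thickness from above, by its upper 30 mm.
- standard_center (a point): Centre of the standard plate: as the sample plate but 85 mm tall, so of middle height; same width, thickness and axes. Grip it by its upper 30 mm.
- blank_center (a point): Centre of the blank plate, to be left in the rack: as the others but 60 mm tall, the shortest, without spots on its white layer.
- rack: Fixed aluminium drying rack, 170 mm along its x, 66 mm along its y. Origin at the centre of its underside. Four grooves across it at x = -60, -20, 20 and 60 mm, each 7 mm wide with walls up to 26 mm above the bench; plates stand on its floor 6 mm above the bench, white faces towards +x of the rack. Three grooves hold the three plates in any order and the groove at +60 mm is empty. Rack and cabinet may change sides of the bench.
- cabinet: Fixed dark grey UV viewing cabinet, 200 mm deep (x), 260 wide (y), its light roof 165 mm above the bench; origin under its centre, window in its +x face. A lamp housing with handle on the roof (x -93 to -43) reaches 220 mm up. Two slots lie in line along y; their grey guides, mouths 170 mm up, flare 5 mm all round over the top 5 mm, then are 7 mm (x) by 52 mm (y), 2 mm more than a plate, to 14 mm down.
- standard_slot (a point): Centre of the mouth of the holder slot for the standard plate, 170 mm above the bench (at x = +30, y = +50 mm in the cabinet: the right-hand one to a person looking in at the window). Axes as the cabinet's: z up, x towards the window, y along the slot. Below it a steel holder has its floor 50 mm under the mouth, on which the standard plate stands on edge with 35 mm of it above the mouth.
- viewing_slot (a point): Centre of the mouth of the open viewing slot, same size, axes and height, 100 mm beside the holder slot (at x = +30, y = -50 mm in the cabinet: left-hand from the window side). Nothing carries a plate below it: a plate let go falls to the cabinet's floor. With its lower edge 50 mm under the mouth the sample plate's lower edge is level with the standard's.
- window (a point): Centre of the clear window in the cabinet's +x face, 108 mm above the bench. Axes as the cabinet's.
- flask: Loose small conical glass flask, 64 mm across and 88 mm tall, origin at the centre of its underside. To be left alone.
- vial_a: Loose capped vial, 24 mm across and 52 mm tall, origin under its centre. To be left alone.
- vial_b: Another loose capped vial of the same size. To be left alone.
There are look-alikes about, which are no part of the job. Leave any pink or yellow look-alike of the part that bears sample_center alone.

How it is judged:
On the way, in this order (a step that is already met when the one before it is completed fails the run):
1. the standard plate stands on edge on the floor of its holder, white layer towards the window, released (x of standard_center in the frame of standard_slot between -0.004 and 0.004 m and y of standard_center in the frame of standard_slot between -0.005 and 0.005 m and z of standard_center in the frame of standard_slot between -0.0125 and -0.0025 m and angle between standard_center's own z axis and vertical below 0.1 rad and x of window in the frame of standard_center above 0.03 m and contact force between standard and the fingers below 0.1 N), for 0.2 s.
2. the sample plate, held by the gripper, reaches down through the viewing slot (x of sample_center in the frame of viewing_slot between -0.005 and 0.005 m and y of sample_center in the frame of viewing_slot between -0.006 and 0.006 m and z of sample_center in the frame of viewing_slot below 0.025 m and contact force between sample and the fingers above 2 N), for 0.1 s.
At the end, for the whole second after the job is handed in: Standard released on its holder floor (4 mm across, 5 mm along and in height); sample still gripped (over 2 N) in the viewing slot (4 mm across, 5 mm along, level within 10 mm, under 6 N on cabinet, still); both upright within 0.1 rad, white to the window; blank within 20, glassware 30 mm (all of step 1 and x of sample_center in the frame of viewing_slot between -0.004 and 0.004 m and y of sample_center in the frame of viewing_slot between -0.005 and 0.005 m and z of sample_center in the frame of viewing_slot between -0.005 and 0.015 m and angle between sample_center's own z axis and vertical below 0.1 rad and x of window in the frame of sample_center above 0.03 m and contact force between sample and the fingers above 2 N and contact force between sample and cabinet below 6 N and linear speed of sample below 0.02 m/s and distance of blank_center from where it was at the start of the episode below 0.02 m and distance of each of flask, vial_a, vial_b from where it was at the start of the episode below 0.03 m); the arm keeps its last pose, push and grip.
It fails at once if the sample or standard plate was forced against the cabinet with more than 35 N (contact force between any of sample, standard and cabinet above 35 N).
It fails at once if a plate was dropped (height (world z) of sample_center below 0.045 m or height (world z) of standard_center below 0.035 m).
It fails at once if the blank plate or the glassware was disturbed (distance of any of blank_center, flask, vial_a, vial_b from where it was at the start of the episode above 0.03 m).
It also fails if it takes over 67 s, if anything falls off the work surface, if the arm or the gripper's body presses on something with over 40 N, if the wrist force passes 120 N, or if a joint passes its speed limit or range.

## Working session

There is one attempt and no reset: what is moved stays moved. The work goes in short steps, Python scripts to look and compute and a tool call to move; the robot and the scene stay as the last step left them, time stands still between calls to the robot, and variables do not carry over. Pictures are saved under pics/ and viewed, at most 10 in all, crops included, and the job is handed in when it is done.

Besides the shell and the picture viewer there is one more tool, called after "Call:" as name(argument=value, ...), one argument or row to a line, values as JSON. drive_tool: Moves the arm, as the interface text tells. Its arguments: {"type":"object","properties":{"steps":{"type":"array"},"squeeze":{"type":"number"}},"required":["steps"]}

```bash
ls; mkdir -p pics
cat > h.py <<'E'
import numpy as np, cv2
from workcell import arm
def world(name,depth,mask=None):
    i=arm.camera_info(name);K=np.array(i['K']);R=np.array(i['rotation']);p=np.array(i['position'])
    v,u=np.mgrid[0:480,0:640]
    c=np.stack([(u-K[0,2])/K[0,0]*depth,(v-K[1,2])/K[1,1]*depth,depth],-1)
    return c@R.T+p
def save(n,im): cv2.imwrite(n,im[...,::-1])
E
python3 - <<'E'
from h import *
print(arm.get_obs())
for n in ['top','side']:
    im,d=arm.camera(n); save(f'pics/{n}0.png',im); np.savez(f'{n}0.npz',im=im,d=d)
    i=arm.camera_info(n);print(n,np.round(i['K'],1).tolist(),np.round(i['position'],3),np.round(i['rotation'],3).tolist())
    W=world(n,d)
    for q in ['sample_center','standard_center','blank_center','rack','cabinet','standard_slot','viewing_slot','flask','vial_a']:
        try:
            for r in arm.trace(n,q)[:4]:
                m=r['region']&(d>0); print(n,q,round(r['score'],2),np.round(r['box']).tolist(),np.round(np.median(W[m],0),3),np.round(W[m].max(0),3)[2])
        except Exception as e: print(q,e)
E
```

```text
pics
{'clock': 0.0, 'joints': array([ 1.10435151e+00,  2.59162382e-01,  2.07583401e-02,  1.33368616e+00,
       -1.07984160e-05,  1.41820979e+00]), 'qvel': array([ 0.0003723 , -0.00102866,  0.00093804, -0.00278379,  0.0003384 ,
        0.00050648]), 'joint_torque': array([ 1.63587520e-03, -5.55640590e+01,  3.44532394e+01,  1.35663286e-02,
       -2.78447233e-04,  2.61963004e-05]), 'tcp_pos': array([0.1697742 , 0.52308026, 0.40408087]), 'ee_rot': array([-3.14031217e+00, -1.85989629e-04,  2.82773426e+00]), 'ft_force': array([-0.2351206 , -0.65237295, -0.31821287]), 'torque': array([ 0.05799441, -0.06165873,  0.01708998]), 'gripper_force': 0.0, 'opening': 0.08538305109756092}
top [[568.8, 0.0, 323.9], [0.0, 568.8, 236.8], [0.0, 0.0, 1.0]] [0.429 0.018 1.072] [-3.002, -0.028, -1.584]Traceback (most recent call last):
  File "<stdin>", line 6, in <module>
  File "h.py", line 7, in world
    return c@R.T+p
           ~~~~~^~
ValueError: operands could not be broadcast together with shapes (480,640) (3,)
```

```bash
sed -i "s/R=np.array(i\['rotation'\])/R=Rot.from_euler('xyz',i['rotation']).as_matrix()/; 1a from scipy.spatial.transform import Rotation as Rot" h.py
python3 - <<'E'
from h import *
for n in ['top','side']:
    im,d=arm.camera(n); save(f'pics/{n}0.png',im); np.savez(f'{n}0.npz',im=im,d=d)
    i=arm.camera_info(n);print(n,np.round(i['position'],3),np.round(i['rotation'],3).tolist())
    W=world(n,d)
    for q in ['sample_center','standard_center','blank_center','rack','cabinet','flask','vial_a']:
        try:
            for r in arm.trace(n,q)[:4]:
                m=r['region']&(d>0); print(n,q,round(r['score'],2),np.round(r['box']).tolist(),np.round(np.median(W[m],0),3),np.round(W[m].max(0),3)[2])
        except Exception as e: print(q,e)
print(arm.get_obs()['clock'])
E
```

```text
top [0.429 0.018 1.072] [-3.002, -0.028, -1.584]
top sample_center 0.83 [471.0, 245.0, 502.0, 277.0] [ 0.521 -0.302  0.072] 0.115
top sample_center 0.82 [414.0, 323.0, 449.0, 340.0] [ 0.406 -0.195  0.079] 0.115
top sample_center 0.74 [371.0, 244.0, 399.0, 264.0] [ 0.54  -0.122  0.074] 0.117
top sample_center 0.68 [68.0, 195.0, 265.0, 361.0] [0.489 0.234 0.166] 0.223
top standard_center 0.47 [416.0, 274.0, 456.0, 281.0] [ 0.491 -0.208  0.088] 0.096
top blank_center 0.65 [69.0, 196.0, 264.0, 359.0] [0.489 0.234 0.166] 0.223
top blank_center 0.59 [418.0, 234.0, 453.0, 242.0] [ 0.57  -0.21   0.057] 0.07
top cabinet 0.89 [69.0, 193.0, 268.0, 359.0] [0.489 0.234 0.166] 0.223
top flask 0.89 [299.0, 141.0, 330.0, 179.0] [0.717 0.005 0.036] 0.093
top vial_a 0.69 [306.0, 319.0, 317.0, 334.0] [0.41  0.014 0.052] 0.057
top vial_a 0.65 [328.0, 231.0, 337.0, 245.0] [ 0.569 -0.028  0.052] 0.059
side [0.161 0.439 0.894] [-2.464, 0.004, -2.378]
side sample_center 0.88 [444.0, 230.0, 458.0, 277.0] [ 0.404 -0.189  0.063] 0.113
side sample_center 0.85 [398.0, 189.0, 420.0, 234.0] [ 0.533 -0.207  0.076] 0.119
side sample_center 0.62 [365.0, 218.0, 392.0, 257.0] [ 0.543 -0.118  0.062] 0.113
side sample_center 0.56 [425.0, 174.0, 446.0, 222.0] [ 0.522 -0.298  0.063] 0.114
side standard_center 0.52 [409.0, 206.0, 430.0, 242.0] [ 0.493 -0.206  0.062] 0.094
side blank_center 0.51 [386.0, 196.0, 401.0, 217.0] [ 0.573 -0.213  0.051] 0.113
side rack 0.78 [362.0, 198.0, 434.0, 256.0] [ 0.532 -0.203  0.012] 0.111
side cabinet 0.93 [161.0, 264.0, 364.0, 470.0] [0.449 0.262 0.165] 0.222
side flask 0.68 [262.0, 211.0, 292.0, 254.0] [0.718 0.016 0.036] 0.091
side vial_a 0.68 [333.0, 251.0, 343.0, 275.0] [ 0.569 -0.021  0.041] 0.055
side vial_a 0.64 [378.0, 311.0, 388.0, 334.0] [0.409 0.021 0.043] 0.056
0.85
```

View pics/top0.png

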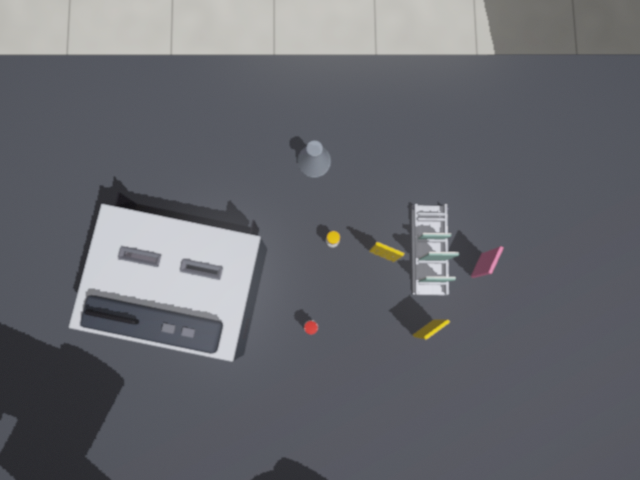

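View pics/side0.png

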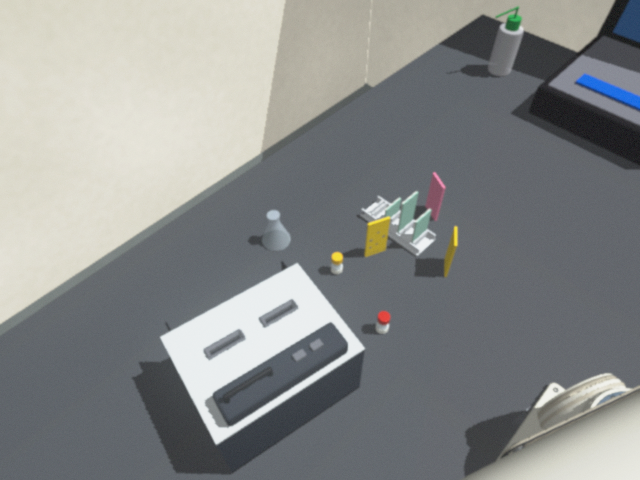

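Run:
```python
from h import *
for n in ['top','side']:
    f=np.load(f'{n}0.npz');im,d=f['im'],f['d'];W=world(n,d)
    near=lambda x,y,r:(np.hypot(W[...,0]-x,W[...,1]-y)<r)
    for nm,x,y,lo,hi in [('std',.493,-.208,.083,.1),('smp',.532,-.208,.104,.13),('blk',.571,-.21,.058,.075)]:
        m=near(x,y,.035)&(abs(W[...,0]-x)<.014)&(W[...,2]>lo)&(W[...,2]<hi)
        p=W[m]; r=cv2.minAreaRect(p[:,:2].astype(np.float32)*1000); print(n,nm,m.sum(),np.round(p.mean(0),4),np.percentile(p[:,2],95).round(4),np.round(r[0],1),np.round(r[1],1),round(r[2],1))
    m=(W[...,2]>.158)&(W[...,2]<.175)&near(.489,.234,.2)
    p=W[m];r=cv2.minAreaRect(p[:,:2].astype(np.float32)*1000);print(n,'roof',np.round(r[0],1),np.round(r[1],1),round(r[2],2),p[:,2].mean())
    g=cv2.cvtColor(im,cv2.COLOR_RGB2GRAY)
    box={'top':[(112,242,168,270),(174,256,230,284)],'side':[(198,326,250,360),(254,296,304,330)]}[n]
    for b in box:
        s=np.zeros_like(m);s[b[1]:b[3],b[0]:b[2]]=1
        mm=s&(g<170);
        # project pixels onto plane z=.170
        i=arm.camera_info(n);K=np.array(i['K']);R=Rot.from_euler('xyz',i['rotation']).as_matrix();c=np.array(i['position'])
        v,u=np.nonzero(mm);ray=np.stack([(u-K[0,2])/K[0,0],(v-K[1,2])/K[1,1],0*u+1],-1)@R.T
        P=c+ray*((.170-c[2])/ray[:,2])[:,None]
        r=cv2.minAreaRect(P[:,:2].astype(np.float32)*1000);print(n,'guide',mm.sum(),np.round(r[0],1),np.round(r[1],1),round(r[2],2),np.round(P.mean(0)*1000,1))
t=np.load('top0.npz')['im'];s=np.load('side0.npz')['im']
R_=lambda a:cv2.resize(a,(400,300),interpolation=cv2.INTER_CUBIC)
save('pics/c1.png',np.vstack([np.hstack([R_(t[225:300,110:210+0]),R_(t[195:300,380:520])]),np.hstack([R_(t[225:300,150:250]),R_(s[280:370,190:310])])]))
```

```text
top std 100 [ 0.4921 -0.2098  0.0909] 0.0938 [ 492.4 -211.6] [50.   5.3] 88.4
top smp 119 [ 0.5319 -0.2123  0.1143] 0.1193 [ 532.1 -212.7] [49.6  4.8] 88.9
top blk 91 [ 0.5721 -0.2141  0.0659] 0.0693 [ 571.9 -213.9] [50.6  5.3] 89.6
top roof [497.8 240.5] [261.9 221. ] 77.71 0.1654327488466131
top guide 606 [527.7 283.4] [66.4 23.7] 77.45 [527.3 283.4 170. ]
top guide 599 [506.1 186. ] [66.3 23.3] 77.45 [506. 186. 170.]
side std 73 [ 0.4939 -0.209   0.0893] 0.0925 [ 494.6 -210. ] [50.1  6.9] 87.8
side smp 98 [ 0.5336 -0.2101  0.1123] 0.1175 [ 533.9 -211.1] [51.1  6.5] 89.0
side blk 72 [ 0.5739 -0.2096  0.0641] 0.0682 [ 574.2 -211.3] [ 7.3 50.7] 0.4
side roof [495.2 242. ] [260.6 215.8] 77.82 0.1653338649332269
side guide 496 [527.5 286.8] [66.4 21.5] 77.23 [527.6 287.1 170. ]
side guide 432 [506.4 189.4] [65.7 21.1] 77.51 [506.5 189.8 170. ]
```

View pics/c1.png

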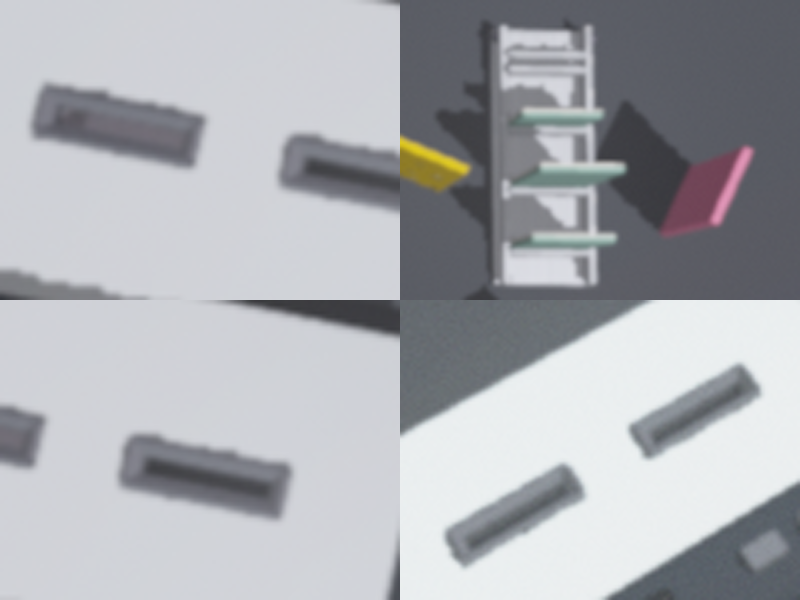

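```bash
cat >> h.py <<'E'
def to(x,y,z,yaw):
    "world target mm of TCP, yaw deg, tool down -> shift mm, turn deg in tool axes"
    o=arm.get_obs();R=Rot.from_euler('xyz',o['ee_rot']);T=Rot.from_euler('xyz',[180,0,yaw],degrees=True)
    print('shift',R.inv().apply(np.array([x,y,z])-1000*o['tcp_pos']).round(1),'turn',np.degrees((R.inv()*T).as_rotvec()).round(2),'tcp',(1000*o['tcp_pos']).round(1),'yaw',np.degrees(o['ee_rot']).round(2),'t',round(o['clock'],2))
E
python3 - <<'E'
from h import *
to(380,120,400,88.8);to(493.3,-210.8,400,88.8)
E
```

```text
shift [-324.4 -318.6    4.7] turn [ 0.   -0.   73.22] tcp [169.8 523.1 404.7] yaw [180.    -0.   162.02] t 0.85
shift [-534.3 -598.2    4.7] turn [ 0.   -0.   73.22] tcp [169.8 523.1 404.7] yaw [180.    -0.   162.02] t 0.85
```

Call:
drive_tool(
  steps=[
    [[-45,-45,-30],[0,0,8],30],
    [[-90,-85,-45],[0,0,16],30],
    [[-130,-130,-45],[0,0,25],30],
    [[-165,-175,-45],[0,0,33],30],
    [[-215,-205,-45],[0,0,42],30],
  ],
)

```text
clock: 1.35
tcp_pos: [0.281, 0.3061, 0.4492]
ee_rot: [3.14, -0.0, 2.097]
ft_force: [2.1, 0.9, -0.0]
opening: 0.0299
gripper_force: 0.0
```

```bash
python3 -c "
from h import *
to(400,80,430,88.8);to(493.3,-210.8,400,88.8)"
```

```text
shift [-255.3  -10.7   19.1] turn [ 6.000e-02 -3.000e-02  3.134e+01] tcp [281.  306.1 449.2] yaw [ 1.7994e+02 -1.0000e-02  1.2014e+02] t 1.35
shift [-553.6  -76.1   49. ] turn [ 6.000e-02 -3.000e-02  3.134e+01] tcp [281.  306.1 449.2] yaw [ 1.7994e+02 -1.0000e-02  1.2014e+02] t 1.35
```

Call:
drive_tool(
  steps=[
    [[-50,-6,0],[0,0,8],30],
    [[-99,-12,5],[0,0,16],30],
    [[-148,-18,10],[0,0,24],30],
    [[-197,-25,15],[0,0,31.3],30],
    [[-246,-32,20],[0,0,31.3],30],
  ],
)

```text
clock: 1.85
tcp_pos: [0.3785, 0.0777, 0.4288]
ee_rot: [3.14, -0.0, 1.551]
ft_force: [1.5, 0.4, -0.3]
opening: 0.0301
gripper_force: 0.0
```

```bash
python3 -c "
from h import *
to(493.3,-210.8,350,88.8)"
```

```text
shift [-286.2  120.4   78.9] turn [ 0.06 -0.    0.07] tcp [378.5  77.7 428.8] yaw [179.94  -0.    88.87] t 1.85
```

Call:
drive_tool(
  steps=[
    [[-42,18,8],[0,0,0],30],
    [[-84,36,20],[0,0,0],30],
    [[-126,54,32],[0,0,0],30],
    [[-168,71,45],[0,0,0],30],
    [[-210,88,58],[0,0,0],30],
  ],
)

```text
clock: 2.35
tcp_pos: [0.4634, -0.1336, 0.3703]
ee_rot: [3.141, 0.0, 1.555]
ft_force: [0.7, 0.2, -0.2]
opening: 0.0302
gripper_force: 0.0
```

```bash
python3 -c "
from h import *
to(493.3,-210.8,300,88.8)"
```

```text
shift [-76.7  31.1  70.3] turn [0.04 0.01 0.3 ] tcp [ 463.4 -133.6  370.3] yaw [1.7996e+02 1.0000e-02 8.9100e+01] t 2.35
```

Call:
drive_tool(
  steps=[
    [[-30,12,20],[0,0,0.3],30],
    [[-60,24,45],[0,0,0.3],30],
    [[-76.7,31.1,70],[0,0,0.3],30],
    [[-76.7,31.1,70],[0,0,0.3],30],
    [[-76.7,31.1,70],[0,0,0.3],30],
  ],
)

```text
clock: 2.85
tcp_pos: [0.4929, -0.2088, 0.3004]
ee_rot: [-3.14, -0.001, 1.55]
ft_force: [-0.1, 0.3, 0.3]
opening: 0.0301
gripper_force: 0.0
```

Run:
```python
from h import *
to(493.3,-210.8,234,88.8)
a=[]
for n in ['top','side']:
    im,d=arm.camera(n); a.append(im)
R_=lambda a:cv2.resize(a,(400,400),interpolation=cv2.INTER_CUBIC)
save('pics/g1.png',np.hstack([R_(a[0][180:320,370:510]),R_(a[1][140:280,350:490])]))
```

```text
shift [-2.1  0.5 66.4] turn [-0.07 -0.06 -0.01] tcp [ 492.9 -208.8  300.4] yaw [-1.7993e+02 -6.0000e-02  8.8790e+01] t 2.85
```

View pics/g1.png

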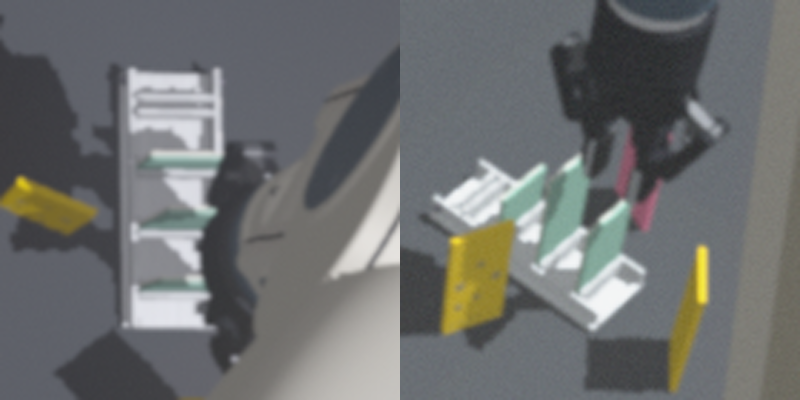

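The side view shows the fingers straddling above the standard plate (near end of the rack), clear of the sample plate. Descending.

Call:
drive_tool(
  steps=[
    [[-2,0.5,20],[0,0,0],30],
    [[-2,0.5,40],[0,0,0],30],
    [[-2,0.5,56],[0,0,0],30],
    [[-2,0.5,66],[0,0,0],30],
    [[-2,0.5,66],[0,0,0],30],
  ],
)

```text
clock: 3.45
tcp_pos: [0.4982, -0.2112, 0.2441]
ee_rot: [3.119, 0.008, 1.553]
ft_force: [3.4, 7.0, 55.2]
opening: 0.03
gripper_force: 22.9
```

Call:
drive_tool(
  steps=[
    [[0,0,0],[0,0,0],15],
    [[0,0,0],[0,0,0],8],
    [[0,0,0],[0,0,0],2],
    [[0,0,0],[0,0,0],2],
    [[0,0,0],[0,0,0],2],
  ],
  squeeze=30,
)

```text
clock: 3.95
tcp_pos: [0.4964, -0.2109, 0.2449]
ee_rot: [3.123, 0.009, 1.552]
ft_force: [-6.8, 8.6, 70.0]
opening: 0.0051
gripper_force: 56.6
```

Call:
drive_tool(
  steps=[
    [[0,0,0],[0,0,0],14],
    [[0,0,-5],[0,0,0],14],
    [[0,0,-10],[0,0,0],14],
    [[0,0,-14],[0,0,0],14],
    [[0,0,-14],[0,0,0],14],
  ],
)

```text
clock: 4.45
tcp_pos: [0.4936, -0.2103, 0.2496]
ee_rot: [3.14, 0.001, 1.551]
ft_force: [-0.2, 0.6, 0.2]
opening: 0.0139
gripper_force: 0.0
```

Run:
```python
from h import *
print(arm.get_obs())
to(493.3,-210.8,248,88.8)
a=[]
for n in ['top','side']:
    im,d=arm.camera(n); a.append(im)
R_=lambda a:cv2.resize(a,(400,400),interpolation=cv2.INTER_CUBIC)
save('pics/g2.png',np.hstack([R_(a[0][180:320,370:510]),R_(a[1][140:280,350:490])]))
```

```text
{'clock': 4.45, 'joints': array([-5.59193825e-01,  3.28777327e-01, -2.93246962e-01,  9.47462118e-01,
       -3.66268080e-05,  1.03141743e+00]), 'qvel': array([-0.00662532,  0.0193666 , -0.01550269, -0.01565089,  0.00128773,
       -0.00138067]), 'joint_torque': array([ 1.46396896e-01, -5.73392844e+01,  3.01642084e+01,  2.55600885e-01,
        3.27268921e-03,  2.63467096e-03]), 'tcp_pos': array([ 0.49361857, -0.21030333,  0.24956165]), 'ee_rot': array([3.14048752e+00, 7.04205336e-04, 1.55098099e+00]), 'ft_force': array([-0.17523595,  0.55624977,  0.24076748]), 'torque': array([0.04648495, 0.01803667, 0.0549668 ]), 'gripper_force': 0.0, 'opening': 0.013949955454517738}
shift [-0.5 -0.3  1.6] turn [0.06 0.04 0.06] tcp [ 493.6 -210.3  249.6] yaw [1.7994e+02 4.0000e-02 8.8860e+01] t 4.45
```

View pics/g2.png

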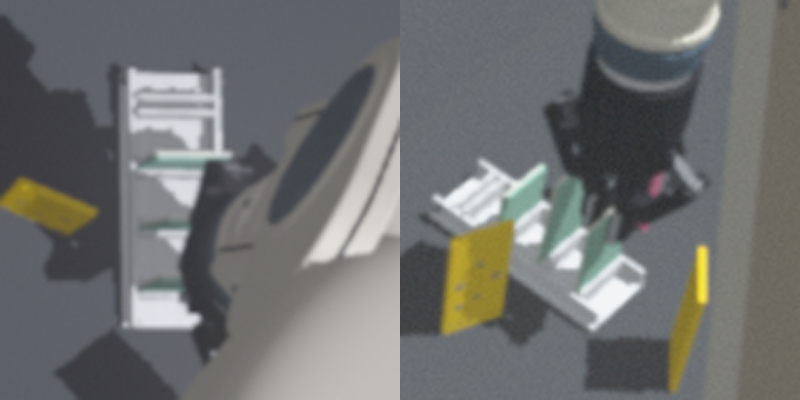

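Plates are all still in place; the gripper's linkage had touched the sample's top. It is clear now, so I grip here, 16 mm down on the standard.

Call:
drive_tool(
  steps=[
    [[0,0,0],[0,0,0],8],
    [[0,0,0],[0,0,0],2],
    [[0,0,0],[0,0,0],2],
    [[0,0,0],[0,0,0],2],
    [[0,0,0],[0,0,0],2],
  ],
  squeeze=35,
)

```text
clock: 5.05
tcp_pos: [0.4935, -0.2108, 0.2484]
ee_rot: [-3.141, -0.0, 1.55]
ft_force: [0.4, -0.6, 0.5]
opening: 0.004
gripper_force: 36.5
```

Call:
drive_tool(
  steps=[
    [[0,0,-10],[0,0,0],2],
    [[0,0,-30],[0,0,0],2],
    [[0,0,-60],[0,0,0],2],
    [[0,0,-100],[0,0,0],2],
    [[0,0,-140],[0,0,0],2],
  ],
)

```text
clock: 5.55
tcp_pos: [0.4932, -0.2105, 0.3907]
ee_rot: [-3.141, -0.0, 1.55]
ft_force: [0.8, -0.4, -0.6]
opening: 0.004
gripper_force: 36.5
```

```bash
python3 -c "
from h import *
to(445,0,440,80);to(527.6,285,440,77.5)"
```

```text
shift [209.5 -52.5 -49.3] turn [-0.01 -0.    8.83] tcp [ 493.2 -210.5  390.7] yaw [-179.99   -0.     88.83] t 5.55
shift [496.1  24.3 -49.3] turn [-1.000e-02  0.000e+00  1.133e+01] tcp [ 493.2 -210.5  390.7] yaw [-179.99   -0.     88.83] t 5.55
```

Call:
drive_tool(
  steps=[
    [[40,2,-25],[0,0,3],2],
    [[85,4,-49],[0,0,6],2],
    [[134,7,-49],[0,0,9],2],
    [[183,9,-49],[0,0,11.3],2],
    [[232,12,-49],[0,0,11.3],2],
  ],
)

```text
clock: 6.05
tcp_pos: [0.5097, 0.0228, 0.4388]
ee_rot: [3.14, -0.0, 1.351]
ft_force: [1.1, -0.6, -0.2]
opening: 0.0042
gripper_force: 36.5
```

Call:
drive_tool(
  steps=[
    [[49,-7,0],[0,0,0],2],
    [[98,-15,0],[0,0,0],2],
    [[147,-22,0],[0,0,0],2],
    [[196,-29,0],[0,0,0],2],
    [[240,-36,0],[0,0,0],2],
  ],
)

```text
clock: 6.55
tcp_pos: [0.5264, 0.2654, 0.4385]
ee_rot: [3.141, -0.0, 1.354]
ft_force: [1.2, 0.4, -0.9]
opening: 0.0039
gripper_force: 36.5
```

```bash
python3 -c "
from h import *
to(527.6,285,425,77.5)"
```

```text
shift [19.4 -3.1 13.5] turn [ 0.04 -0.03  0.06] tcp [526.4 265.4 438.5] yaw [ 1.7996e+02 -3.0000e-02  7.7560e+01] t 6.55
```

Call:
drive_tool(
  steps=[
    [[10,-1.5,5],[0,0,0],2],
    [[19.4,-3,10],[0,0,0],2],
    [[19.4,-3,13.5],[0,0,0],2],
    [[19.4,-3,13.5],[0,0,0],2],
    [[19.4,-3,13.5],[0,0,0],2],
  ],
)

```text
clock: 7.05
tcp_pos: [0.5284, 0.2814, 0.4244]
ee_rot: [3.141, 0.0, 1.351]
ft_force: [-0.2, 0.3, -0.6]
opening: 0.0041
gripper_force: 36.5
```

Run:
```python
from h import *
to(527.6,285,423,77.5)
a=[]
for n in ['top','side']:
    im,d=arm.camera(n); a.append(im); np.savez(f'{n}1.npz',im=im,d=d)
R_=lambda a:cv2.resize(a,(400,400),interpolation=cv2.INTER_CUBIC)
save('pics/s1.png',np.hstack([R_(a[0][180:300,90:210]),R_(a[1][260:380,170:290])]))
```

```text
shift [ 3.4 -1.6  1.4] turn [ 0.01  0.01 -0.07] tcp [528.4 281.4 424.4] yaw [1.7999e+02 1.0000e-02 7.7430e+01] t 7.05
```

View pics/s1.png

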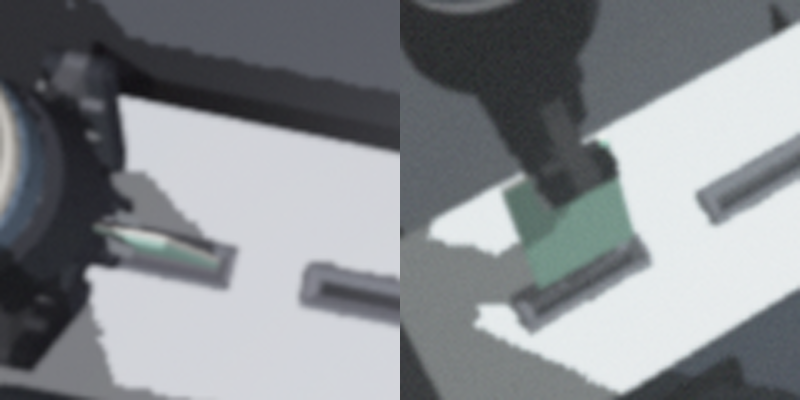

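```bash
cat > pl.py <<'E'
from h import *
import sys
def plate(cx,cy,zlo,zhi,fn='%s1.npz',snap=False):
    u=np.radians(-12.5);X=np.array([np.cos(u),np.sin(u)]);Y=np.array([-np.sin(u),np.cos(u)])
    for n,c in [('top',(cx[0],cy[0])),('side',(cx[1],cy[1]))]:
        if snap: im,d=arm.camera(n);np.savez(fn%n,im=im,d=d)
        else: f=np.load(fn%n);im,d=f['im'],f['d']
        W=world(n,d);h=im.astype(int)
        q=W[...,:2]-np.array(c)
        a=q@X;b=q@Y
        m=(abs(a)<15)&(abs(b)<36)&(W[...,2]>zlo)&(W[...,2]<zhi)&(h[...,1]-h[...,0]>12)
        if m.sum()<15: print(n,'few',m.sum());continue
        A=np.c_[b[m],W[...,2][m]-zlo,np.ones(m.sum())];s=np.linalg.lstsq(A,a[m],rcond=None)[0]
        print(n,m.sum(),'face x mm',(1000*np.median(a[m])).round(1),'x@zlo,b0',(1000*s[2]).round(1),'yaw err deg',np.degrees(-s[0]).round(1),'tilt',np.degrees(s[1]).round(1),'y ext',np.percentile(1000*b[m],[1,50,99]).round(1),'z',(1000*W[...,2][m].min()).round(1))
E
python3 - <<'E'
from pl import *
to(527.6,285,423,77.5)
plate((.5277,.5275),(.2834,.2868),.178,.225)
for z in [(.178,.19),(.19,.205),(.205,.22)]: plate((.5277,.5275),(.2834,.2868),*z)
E
```

```text
shift [ 3.2 -1.5  1.6] turn [ 0.03 -0.01 -0.06] tcp [528.4 281.6 424.6] yaw [ 1.7997e+02 -1.0000e-02  7.7440e+01] t 7.15
top 37 face x mm -2.4 x@zlo,b0 -2.4 yaw err deg 2.0 tilt -0.5 y ext [-29.6 -21.4   6.4] z 184.4
side 686 face x mm 0.3 x@zlo,b0 20.8 yaw err deg 13.3 tilt -35.0 y ext [-1442.6   -17.3    19.3] z 178.0
top few 3
side 195 face x mm 270.6 x@zlo,b0 27.8 yaw err deg 12.9 tilt -81.9 y ext [-1442.3 -1101.9    18.5] z 178.0
top 16 face x mm -2.4 x@zlo,b0 -2.4 yaw err deg 1.8 tilt -1.6 y ext [-29.7 -17.5   3.5] z 190.2
side 265 face x mm 0.5 x@zlo,b0 31.1 yaw err deg 13.7 tilt -175.3 y ext [-1443.    -22.6    19.6] z 190.1
top few 12
side 173 face x mm -0.2 x@zlo,b0 -0.7 yaw err deg 11.2 tilt -3.0 y ext [-1440.7    -5.4    19.3] z 205.0
```

```bash
sed -i 's/abs(a)<15/abs(a)<.015/;s/abs(b)<36/abs(b)<.036/' pl.py
python3 - <<'E'
from pl import *
for z in [(.178,.225),(.178,.19),(.19,.205),(.205,.225)]: plate((.5277,.5275),(.2834,.2868),*z)
E
```

```text
top 37 face x mm -2.4 x@zlo,b0 -2.4 yaw err deg 2.0 tilt -0.5 y ext [-29.6 -21.4   6.4] z 184.4
side 457 face x mm -0.1 x@zlo,b0 0.0 yaw err deg 0.1 tilt -0.4 y ext [-29.4  -4.9  19.6] z 179.7
top few 3
side 83 face x mm 0.0 x@zlo,b0 0.3 yaw err deg 0.6 tilt -2.1 y ext [-29.1  -5.   19.3] z 179.7
top 16 face x mm -2.4 x@zlo,b0 -2.4 yaw err deg 1.8 tilt -1.6 y ext [-29.7 -17.5   3.5] z 190.2
side 154 face x mm -0.2 x@zlo,b0 -0.1 yaw err deg -0.2 tilt -0.8 y ext [-29.4  -5.3  19.8] z 190.2
top 18 face x mm -2.4 x@zlo,b0 -2.7 yaw err deg 2.1 tilt -0.5 y ext [-29.  -24.7   0.1] z 206.0
side 220 face x mm -0.2 x@zlo,b0 -0.1 yaw err deg 0.1 tilt -0.8 y ext [-29.4  -4.8  19.3] z 205.0
```

Call:
drive_tool(
  steps=[
    [[4.8,-0.6,0],[0,0,0],2],
    [[4.8,-0.6,4],[0,0,0],2],
    [[4.8,-0.6,8],[0,0,0],2],
    [[4.8,-0.6,10],[0,0,0],2],
    [[4.8,-0.6,10],[0,0,0],2],
  ],
)

```text
clock: 7.65
tcp_pos: [0.5286, 0.2875, 0.4136]
ee_rot: [-3.141, 0.001, 1.353]
ft_force: [0.2, -0.4, -0.2]
opening: 0.0039
gripper_force: 36.5
```

Run:
```python
from pl import *
plate((.5278,.5288),(.2842,.2863),.178,.225,'%s2.npz',True)
to(527.6,285,362.4,77.5)
```

```text
top 39 face x mm -3.6 x@zlo,b0 -3.9 yaw err deg 2.7 tilt 0.1 y ext [-24.1 -19.3   4.1] z 180.1
side 507 face x mm -2.9 x@zlo,b0 -2.9 yaw err deg 0.0 tilt 0.1 y ext [-23.3   1.7  25.3] z 178.1
shift [-2.6 -0.5 51.6] turn [-0.01  0.01  0.03] tcp [528.7 287.5 414. ] yaw [-1.7999e+02  1.0000e-02  7.7530e+01] t 7.75
```

Call:
drive_tool(
  steps=[
    [[-1,0.6,1],[0,0,0],2],
    [[-1,0.6,3],[0,0,0],2],
    [[-1,0.6,5],[0,0,0],2],
    [[-1,0.6,7],[0,0,0],2],
    [[-1,0.6,8],[0,0,0],2],
  ],
)

```text
clock: 8.25
tcp_pos: [0.5291, 0.2863, 0.4058]
ee_rot: [-3.141, 0.0, 1.353]
ft_force: [-0.3, -0.6, -0.4]
opening: 0.0042
gripper_force: 36.5
```

Call:
drive_tool(
  steps=[
    [[0,0,1],[0,0,0],2],
    [[0,0,2],[0,0,0],2],
    [[0,0,3],[0,0,0],2],
    [[0,0,4],[0,0,0],2],
    [[0,0,4],[0,0,0],2],
  ],
)

```text
clock: 8.75
tcp_pos: [0.5291, 0.2863, 0.402]
ee_rot: [-3.141, 0.0, 1.353]
ft_force: [-0.4, 0.8, -0.1]
opening: 0.004
gripper_force: 36.5
```

Call:
drive_tool(
  steps=[
    [[0,0,2],[0,0,0],2],
    [[0,0,4],[0,0,0],2],
    [[0,0,6],[0,0,0],2],
    [[0,0,8],[0,0,0],2],
    [[0,0,10],[0,0,0],2],
  ],
)

```text
clock: 9.25
tcp_pos: [0.5291, 0.2863, 0.3919]
ee_rot: [-3.142, 0.0, 1.353]
ft_force: [-0.8, -0.1, -0.3]
opening: 0.0039
gripper_force: 36.5
```

Call:
drive_tool(
  steps=[
    [[0,0,4],[0,0,0],2],
    [[0,0,8],[0,0,0],2],
    [[0,0,12],[0,0,0],2],
    [[0,0,16],[0,0,0],2],
    [[0,0,20],[0,0,0],2],
  ],
)

```text
clock: 9.75
tcp_pos: [0.5291, 0.2864, 0.3717]
ee_rot: [-3.141, 0.0, 1.353]
ft_force: [-0.2, 0.3, -0.7]
opening: 0.0038
gripper_force: 36.5
```

Very clean. Now down to the floor (expected TCP ≈ 362.4), slowly.

Call:
drive_tool(
  steps=[
    [[0,0,2],[0,0,0],2],
    [[0,0,4],[0,0,0],2],
    [[0,0,6],[0,0,0],2],
    [[0,0,7],[0,0,0],2],
    [[0,0,7.5],[0,0,0],2],
  ],
)

```text
clock: 10.25
tcp_pos: [0.5291, 0.2864, 0.3646]
ee_rot: [3.142, -0.0, 1.353]
ft_force: [0.5, 0.5, -0.5]
opening: 0.004
gripper_force: 36.5
```

Call:
drive_tool(
  steps=[
    [[0,0,0.5],[0,0,0],2],
    [[0,0,1],[0,0,0],2],
    [[0,0,1.5],[0,0,0],2],
    [[0,0,1.5],[0,0,0],2],
    [[0,0,1.5],[0,0,0],2],
  ],
)

```text
clock: 10.75
tcp_pos: [0.5291, 0.2864, 0.3631]
ee_rot: [3.142, -0.0, 1.353]
ft_force: [0.3, -0.3, 0.7]
opening: 0.0044
gripper_force: 36.5
```

Call:
drive_tool(
  steps=[
    [[0,0,0.3],[0,0,0],2],
    [[0,0,0.6],[0,0,0],2],
    [[0,0,0.8],[0,0,0],2],
    [[0,0,1],[0,0,0],2],
    [[0,0,1],[0,0,0],2],
  ],
)

```text
clock: 11.25
tcp_pos: [0.5291, 0.2863, 0.3622]
ee_rot: [3.142, -0.0, 1.353]
ft_force: [-0.9, -0.5, 0.5]
opening: 0.0042
gripper_force: 36.6
```

Call:
drive_tool(
  steps=[
    [[0,0,0.3],[0,0,0],2],
    [[0,0,0.6],[0,0,0],2],
    [[0,0,0.9],[0,0,0],2],
    [[0,0,1.2],[0,0,0],2],
    [[0,0,1.2],[0,0,0],2],
  ],
)

```text
clock: 11.75
tcp_pos: [0.529, 0.2863, 0.3621]
ee_rot: [3.14, -0.001, 1.353]
ft_force: [-1.2, -0.6, 9.6]
opening: 0.0038
gripper_force: 37.8
```

Floor contact felt (9.6 N at the expected height). Release and lift.

Call:
drive_tool(
  steps=[
    [[0,0,-0.8],[0,0,0],6],
    [[0,0,-0.8],[0,0,0],10],
    [[0,0,-0.8],[0,0,0],20],
    [[0,0,-1],[0,0,0],20],
    [[0,0,-1],[0,0,0],20],
  ],
)

```text
clock: 12.25
tcp_pos: [0.5291, 0.2864, 0.3617]
ee_rot: [-3.141, 0.0, 1.353]
ft_force: [0.4, 0.3, 0.1]
opening: 0.0201
gripper_force: 0.0
```

Call:
drive_tool(
  steps=[
    [[0,0,-10],[0,0,0],20],
    [[0,0,-25],[0,0,0],20],
    [[0,0,-45],[0,0,0],20],
    [[0,0,-65],[0,0,0],20],
    [[0,0,-65],[0,0,0],20],
  ],
)

```text
clock: 12.75
tcp_pos: [0.5292, 0.2864, 0.4304]
ee_rot: [3.137, -0.003, 1.353]
ft_force: [-0.8, -0.2, -0.2]
opening: 0.0201
gripper_force: 0.0
```

Run:
```python
from pl import *
to(532.9,-211.8,420,88.8)
plate((.5278,.5288),(.2842,.2863),.172,.215,'%s3.npz',True)
a=[np.load(f'{n}3.npz')['im'] for n in ['top','side']]
R_=lambda a:cv2.resize(a,(400,400),interpolation=cv2.INTER_CUBIC)
save('pics/s3.png',np.hstack([R_(a[0][180:300,90:210]),R_(a[1][260:380,170:290])]))
```

```text
shift [-485.7  111.2    9.5] turn [  0.25  -0.13 -11.27] tcp [529.2 286.4 430.4] yaw [ 1.7976e+02 -1.5000e-01  7.7530e+01] t 12.75
top 99 face x mm -1.4 x@zlo,b0 -2.3 yaw err deg 0.4 tilt 2.3 y ext [-24.8  -2.4  24.8] z 172.5
side 405 face x mm -1.6 x@zlo,b0 -1.9 yaw err deg 0.3 tilt 1.2 y ext [-24.2   1.   24.9] z 172.1
```

View pics/s3.png

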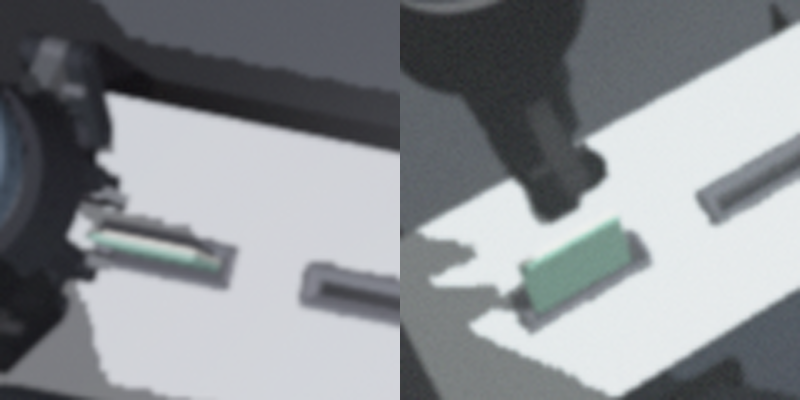

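The standard stands in the holder slot, centred and upright. Now for the sample.

Call:
drive_tool(
  steps=[
    [[-48,11,0],[0,0,-3],24],
    [[-96,22,0],[0,0,-6],24],
    [[-144,33,0],[0,0,-9],24],
    [[-192,44,0],[0,0,-11.3],24],
    [[-240,55,0],[0,0,-11.3],24],
  ],
)

```text
clock: 13.35
tcp_pos: [0.5304, 0.0384, 0.4262]
ee_rot: [-3.14, -0.0, 1.552]
ft_force: [1.9, 0.1, 0.5]
opening: 0.0241
gripper_force: 0.0
```

Run:
```python
from pl import *
to(532.9,-211.8,350,88.8)
```

```text
shift [-250.1    7.3   76.1] turn [-0.07 -0.01  0.13] tcp [530.4  38.4 426.2] yaw [-1.7993e+02 -1.0000e-02  8.8930e+01] t 13.35
```

Call:
drive_tool(
  steps=[
    [[-48,1.5,10],[0,0,0],24],
    [[-96,3,20],[0,0,0],24],
    [[-144,4.5,30],[0,0,0],24],
    [[-190,6,45],[0,0,0],24],
    [[-234,7.3,60],[0,0,0],24],
  ],
)

```text
clock: 13.85
tcp_pos: [0.5329, -0.196, 0.3657]
ee_rot: [-3.141, -0.0, 1.55]
ft_force: [0.2, 0.6, -0.9]
opening: 0.0239
gripper_force: 0.0
```

Call:
drive_tool(
  steps=[
    [[0,0,10],[0,0,0],24],
    [[0,0,15],[0,0,0],24],
    [[0,0,15],[0,0,0],24],
    [[0,0,15],[0,0,0],24],
    [[0,0,15],[0,0,0],24],
  ],
)

```text
clock: 14.35
tcp_pos: [0.5337, -0.1928, 0.3527]
ee_rot: [3.141, 0.0, 1.552]
ft_force: [0.5, 0.2, 0.7]
opening: 0.0241
gripper_force: 0.0
```

Run:
```python
from pl import *
n='side';im,d=arm.camera(n);W=world(n,d);h=im.astype(int)
m=(abs(W[...,0]-.533)<.014)&(abs(W[...,1]+.21)<.05)&(W[...,2]>.07)&(W[...,2]<.115)&(h[...,1]-h[...,0]>12)
p=W[m];print(m.sum(),np.median(p,0).round(4),np.percentile(p[:,1],[1,99]).round(4),p[:,2].max())
to(532.9,-211.8,258,88.8)
```

```text
178 [ 0.5278 -0.2098  0.0947] [-0.2354 -0.1849] 0.11499869391506656
shift [-18.8  -0.5  94.7] turn [0.07 0.03 0.12] tcp [ 533.7 -192.9  352.7] yaw [1.7993e+02 3.0000e-02 8.8920e+01] t 14.4
```

Call:
drive_tool(
  steps=[
    [[-18,-1.5,5],[0,0,0],24],
    [[-18,-1.5,35],[0,0,0],24],
    [[-18,-1.5,65],[0,0,0],24],
    [[-18,-1.5,85],[0,0,0],24],
    [[-18,-1.5,94],[0,0,0],24],
  ],
)

```text
clock: 14.9
tcp_pos: [0.5311, -0.2122, 0.2561]
ee_rot: [-3.139, -0.001, 1.55]
ft_force: [-0.0, -0.3, 0.7]
opening: 0.0243
gripper_force: 0.0
```

Call:
drive_tool(
  steps=[
    [[0,0,0],[0,0,0],14],
    [[0,0,0],[0,0,0],8],
    [[0,0,0],[0,0,0],2],
    [[0,0,0],[0,0,0],2],
    [[0,0,0],[0,0,0],2],
  ],
  squeeze=35,
)

```text
clock: 15.4
tcp_pos: [0.532, -0.2121, 0.259]
ee_rot: [3.139, 0.001, 1.55]
ft_force: [0.0, -0.9, 4.3]
opening: 0.0044
gripper_force: 38.6
```

Call:
drive_tool(
  steps=[
    [[0,0,-10],[0,0,0],2],
    [[0,0,-40],[0,0,0],2],
    [[0,0,-85],[0,0,0],2],
    [[0,0,-130],[0,0,0],2],
    [[0,0,-175],[0,0,0],2],
  ],
)

```text
clock: 15.9
tcp_pos: [0.5309, -0.2115, 0.4354]
ee_rot: [-3.141, -0.0, 1.55]
ft_force: [0.5, -1.2, -0.7]
opening: 0.0044
gripper_force: 38.0
```

Run:
```python
from pl import *
to(507.5,188.8,460,77.5)
```

```text
shift [399.8 -31.5 -24.6] turn [-0.03 -0.   11.33] tcp [ 530.9 -211.5  435.4] yaw [-179.97   -0.     88.83] t 15.9
```

Call:
drive_tool(
  steps=[
    [[40,-3,-20],[0,0,3],2],
    [[88,-7,-28],[0,0,6],2],
    [[136,-11,-28],[0,0,9],2],
    [[184,-14.5,-28],[0,0,11.3],2],
    [[232,-18,-28],[0,0,11.3],2],
  ],
)

```text
clock: 16.4
tcp_pos: [0.5173, 0.0222, 0.4617]
ee_rot: [3.142, 0.0, 1.351]
ft_force: [0.6, 0.9, -0.5]
opening: 0.0047
gripper_force: 38.0
```

Run:
```python
from pl import *
to(507.5,188.8,460,77.5)
```

```text
shift [160.5 -45.8   1.7] turn [ 0.    0.01 -0.08] tcp [517.3  22.2 461.7] yaw [1.800e+02 1.000e-02 7.742e+01] t 16.4
```

Call:
drive_tool(
  steps=[
    [[45,-13,0],[0,0,0],2],
    [[90,-26,0],[0,0,0],2],
    [[130,-38,0],[0,0,0],2],
    [[158,-45.8,10],[0,0,0],2],
    [[158,-45.8,26],[0,0,0],2],
  ],
)

```text
clock: 16.9
tcp_pos: [0.5068, 0.1877, 0.4359]
ee_rot: [3.141, -0.001, 1.357]
ft_force: [0.1, -1.1, -0.6]
opening: 0.0042
gripper_force: 38.0
```

Call:
drive_tool(
  steps=[
    [[0,0,0],[0,0,0],2],
    [[0,0,0],[0,0,0],2],
    [[0,0,0],[0,0,0],2],
    [[0,0,0],[0,0,0],2],
    [[0,0,0],[0,0,0],2],
  ],
)

```text
clock: 17.4
tcp_pos: [0.5079, 0.184, 0.4355]
ee_rot: [3.141, -0.0, 1.352]
ft_force: [-0.7, -0.8, -0.2]
opening: 0.0044
gripper_force: 37.9
```

Run:
```python
from pl import *
to(507.5,188.8,433,77.5)
plate((.5062,.5077),(.1868,.1889),.172,.225,'%s4.npz',True)
a=[np.load(f'{n}4.npz')['im'] for n in ['top','side']]
R_=lambda a:cv2.resize(a,(400,400),interpolation=cv2.INTER_CUBIC)
save('pics/s4.png',np.hstack([R_(a[0][190:310,110:230]),R_(a[1][230:350,220:340])]))
```

```text
shift [ 4.6 -1.4  2.5] turn [ 0.04 -0.01 -0.03] tcp [507.9 184.  435.5] yaw [ 1.7996e+02 -1.0000e-02  7.7470e+01] t 17.4
top 27 face x mm -1.0 x@zlo,b0 -1.2 yaw err deg 2.1 tilt -0.3 y ext [-28.8 -19.8  -1.4] z 182.7
side 412 face x mm -0.8 x@zlo,b0 -0.6 yaw err deg 0.2 tilt -0.3 y ext [-28.3  -2.9  21. ] z 179.9
```

View pics/s4.png

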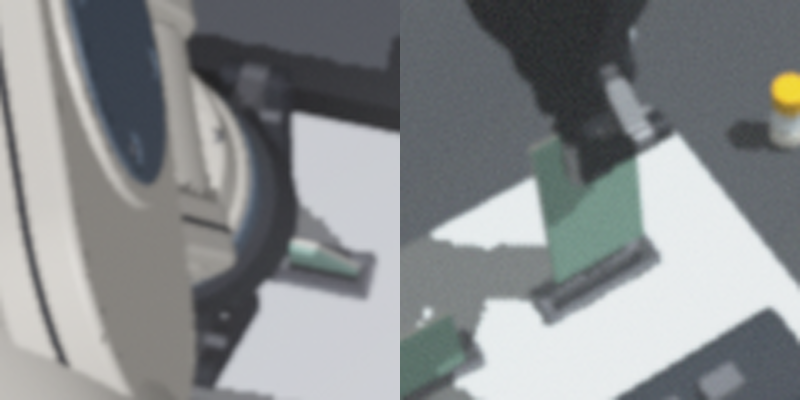

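Call:
drive_tool(
  steps=[
    [[4,-1.6,0],[0,0,0],2],
    [[4,-1.6,4],[0,0,0],2],
    [[4,-1.6,8],[0,0,0],2],
    [[4,-1.6,10],[0,0,0],2],
    [[4,-1.6,10],[0,0,0],2],
  ],
)

```text
clock: 18.0
tcp_pos: [0.507, 0.1888, 0.4244]
ee_rot: [-3.141, 0.0, 1.353]
ft_force: [-0.9, -0.7, -0.6]
opening: 0.0039
gripper_force: 37.9
```

Run:
```python
from pl import *
plate((.5062,.5077),(.1868,.1889),.176,.225,'%s5.npz',True)
to(507.5,188.8,373,77.5)
```

```text
top 30 face x mm -3.2 x@zlo,b0 -3.6 yaw err deg 2.5 tilt 0.0 y ext [-24.2 -16.5   0.5] z 177.7
side 467 face x mm -2.8 x@zlo,b0 -2.7 yaw err deg 0.3 tilt -0.4 y ext [-24.3   1.1  25.5] z 176.1
shift [ 0.1  0.4 51.8] turn [-0.01  0.    0.02] tcp [507.1 188.8 424.8] yaw [-179.99    0.     77.52] t 18.1
```

Call:
drive_tool(
  steps=[
    [[-0.6,0.4,2],[0,0,0],2],
    [[-0.6,0.4,5],[0,0,0],2],
    [[-0.6,0.4,8],[0,0,0],2],
    [[-0.6,0.4,10],[0,0,0],2],
    [[-0.6,0.4,12],[0,0,0],2],
  ],
)

```text
clock: 18.6
tcp_pos: [0.5073, 0.1881, 0.4127]
ee_rot: [-3.141, 0.0, 1.353]
ft_force: [0.4, 0.3, -1.3]
opening: 0.0041
gripper_force: 37.9
```

Call:
drive_tool(
  steps=[
    [[0,0,2],[0,0,0],2],
    [[0,0,4],[0,0,0],2],
    [[0,0,6],[0,0,0],2],
    [[0,0,8],[0,0,0],2],
    [[0,0,8],[0,0,0],2],
  ],
)

```text
clock: 19.1
tcp_pos: [0.5073, 0.1881, 0.4046]
ee_rot: [-3.141, 0.0, 1.353]
ft_force: [-0.0, 0.2, -0.1]
opening: 0.0048
gripper_force: 37.9
```

Call:
drive_tool(
  steps=[
    [[0,0,4],[0,0,0],2],
    [[0,0,8],[0,0,0],2],
    [[0,0,12],[0,0,0],2],
    [[0,0,16],[0,0,0],2],
    [[0,0,20],[0,0,0],2],
  ],
)

```text
clock: 19.6
tcp_pos: [0.5073, 0.1882, 0.3845]
ee_rot: [-3.141, 0.0, 1.353]
ft_force: [-0.7, -0.3, -1.1]
opening: 0.0042
gripper_force: 37.9
```

Call:
drive_tool(
  steps=[
    [[0,0,3],[0,0,0],2],
    [[0,0,6],[0,0,0],2],
    [[0,0,9],[0,0,0],2],
    [[0,0,11.5],[0,0,0],2],
    [[0,0,11.5],[0,0,0],2],
  ],
)

```text
clock: 20.1
tcp_pos: [0.5073, 0.1881, 0.3731]
ee_rot: [-3.141, 0.0, 1.353]
ft_force: [0.5, -0.8, -1.4]
opening: 0.0043
gripper_force: 37.9
```

Call:
drive_tool(
  steps=[
    [[0,0,0],[0,0,0],2],
    [[0,0,0],[0,0,0],2],
    [[0,0,0],[0,0,0],2],
    [[0,0,0],[0,0,0],2],
    [[0,0,0],[0,0,0],2],
  ],
)

```text
clock: 20.6
tcp_pos: [0.5073, 0.1881, 0.3734]
ee_rot: [3.142, -0.0, 1.353]
ft_force: [-0.4, 0.0, -1.8]
opening: 0.0044
gripper_force: 37.9
```

Run:
```python
from pl import *
plate((.5062,.5077),(.1868,.1889),.176,.24,'%s6.npz',True)
plate((.5278,.5288),(.2842,.2863),.174,.215,'%s6.npz')
n='side';f=np.load('side6.npz');W=world(n,f['d']);h=f['im'].astype(int);g=(h[...,1]-h[...,0]>12)
for c in [(.5077,.1889),(.5288,.2863)]:
    m=g&(np.hypot(W[...,0]-c[0],W[...,1]-c[1])<.035)&(W[...,2]>.15);print('top z',np.percentile(W[...,2][m],99))
for q in ['flask','vial_a']:
    for r in arm.trace(n,q)[:2]: print(q,np.median(W[r['region']],0).round(3))
to(507.5,188.8,373,77.5);print(arm.get_obs()['ft_force'])
```

```text
top 34 face x mm -2.2 x@zlo,b0 -4.1 yaw err deg 4.2 tilt 1.0 y ext [-24.8 -21.  -11. ] z 177.1
side 216 face x mm -2.4 x@zlo,b0 -2.7 yaw err deg -1.3 tilt -0.4 y ext [-20.2  15.5  24.8] z 176.0
top few 0
side 372 face x mm -1.6 x@zlo,b0 -2.0 yaw err deg -0.0 tilt 1.5 y ext [-24.2   0.6  24.3] z 174.2
top z 0.2323705763247478
top z 0.2068896309534152
vial_a [0.409 0.022 0.046]
vial_a [ 0.569 -0.021  0.039]
shift [0.7 0.  0.4] turn [ 0.   -0.    0.03] tcp [507.3 188.1 373.4] yaw [180.    -0.    77.53] t 20.8
[-0.15624898  0.07095331 -1.21544977]
```

```bash
python3 -c "
from workcell import arm
print(arm.sign_off())"
```

```text
the job is handed in; nothing more can be done
None
```

The job is handed in, with no verdict returned: by my measurements the standard plate stands released on its holder floor and the sample plate hangs gripped and upright in the viewing slot, level with it to about 1 mm, white layers to the window; on the first descent the gripper pressed down on something (most likely the sample plate's top) with up to 70 N at the wrist, which may count against the 40 N limit, and the flask was not re-checked at the end.

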